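Put the long reamer away in the leaning caddy

ROBOT

A 7-joint arm with a two-finger parallel gripper is mounted at the origin on the work surface. World frame = base frame: x ahead of the robot, y to its left, z up, the work surface at z = 0. Lengths are in m, angles in degrees, forces in N, time in s.
With the tool pointing down it reaches from about 0.425 to 0.925 m from the base axis. Payload 6.8 kg.
Tool frame: the origin (TCP) lies between the finger pads; the fingertips stand 14 mm ahead of it and the grasp point (between the pads) lies 5 mm behind it; z points along the fingers, y is the line along which they close (so a half turn about z gives the same grasp; the last joint's range is limited). The gripper opens to 85 mm and grips with 20 to 120 N. Pads are 22 mm wide; open, the fingers measure 114 mm over their backs; the gripper's body (76 mm by 85 mm) begins 54 mm behind the grasp point. The pads swing forward as they close: fully open they stand 13 mm farther back than shut.
Start: joints at [61.358, 27.33, 1.283, 89.118, -0.659, 63.558, -4.761], TCP at [0.258, -0.624, 0.245] pointing down, gripper open.
Joint ranges: [-169.35, 169.35], [-19.33, 120.38], [-80.79, 83.38], [13.8, 139.57], [-78.32, 258.32], [9.67, 109.79], [-169.56, 169.56]. Speed limits (degrees/s): [136.94, 136.94, 180, 180, 180, 180, 180].

INTERFACE

Orientations are given as [roll, pitch, yaw] about the fixed x, y, z axes, in that order (R = Rz(yaw) Ry(pitch) Rx(roll)).
In Python, from plant import manip, snapshot gives the robot as it stands.
- The arm moves only by the shell command python3 -m pendant 'ROWS' [OPENING] [FORCE]. ROWS is JSON, a list of rows, each a list of 4 numbers: the shift along the world's x, y, z in mm, then the turn about the world's z in degrees. In form: [[tx, ty, tz, spin], ...]. A call has exactly 10 rows; each row is the pose to reach, as a shift and turn from the pose commanded when the call began; what a row does not reach only later rows make up. A row lasts 1/12 s, in which the tool goes at most 41.7 mm and 7.16 degrees, less where a joint would pass 70% of its speed; a pose out of reach is approached as far as the arm can. A call with a gripper value outside its range is refused whole. OPENING is the finger opening in mm, from 0 to 85.4, set as the call begins (- or left out, the last holds). The fingers move at their own pace and stop on an object; FORCE is the grip in N (left out, the last holds). Time passes only in rows, so rows that repeat a pose let the fingers close, or fill a call up. It gives the time, the measured TCP pose, the force, the opening and the grip force at its end, in the units of the state.
- manip.get_state(): the state, without advancing time (a new reading comes with each control period).
- snapshot(name): name is "side" or "top"; returns a dict with "img" (400x640x3 uint8, red, green, blue), "mtx" (3x3 intrinsics, pixels), "k1" (the pictures are not rectified: a ray, as slopes to the right and down, at radius r is drawn at 1 + k1 r^2 times it, then the intrinsics apply), "rvec" (rotation vector, rad) and "tvec" (3), from world to camera coordinates, as OpenCV has them. Camera axes: x right, y down, z forward; pixel columns grow to the right and rows downward; lengths in m; the calibration is good to about 2 mm. A picture is of the moment at which its call begins. There is no depth.
- manip.job_done(): hands the job in; it is judged then, once.
The state is a dict: "time": time; "qpos": joint angles; "dq": joint speeds; "effort": joint torques, N m; "tool_pos": TCP position; "tcp_rot": TCP orientation; "ft_force": force on the tool from outside, world axes, zero at the start; "wrist_torque": the same for the moment, N m; "gripper_width": opening from 0.0 (shut) to 1.0 (fully open); "finger_force": force on a finger pad.
Only numpy, scipy, OpenCV 4.12 (cv2) and the standard library are available. Lean on these libraries where they do the work, as an engineer would, in place of code of your own. Each camera call takes 0.05 s, during which the arm holds its last target. There are 200 camera calls.

TASK

Lift the longer of the two T-handled reamers up and off its forked hook and stand it tip-down in the empty middle tube of the leaning blue caddy. Lower it gently until it rests on the bottom of the tube, which sits at a height you cannot see, and only then let go: its tip chips if it falls or is rammed. Leave the shorter reamer hanging and do not disturb the other stock on the counter.

Things in the scene. Friction and masses are not known exactly. Their poses are not given: they have to be found in the camera images.
- rack: fixed wire hook rack, origin on the counter midway between its two forks, which point to its -x (to the robot). Forks at y = -80 and +80 mm: two level 8 mm wires 38 mm apart (30 mm clear), tops 224 mm above the counter, from a cross bar at x = +80 mm to x = -46 mm, then turned up, ending 14 mm higher at x = -56 mm. A reamer's handle lies across the wires, its shaft in the gap.
- long_reamer: longer T-handled reamer, in either fork. Black handle bar 18 (x) x 100 (y) x 26 (z) mm with parallel faces; origin at the handle's centre. Steel shaft of 10 mm diameter along its own -z axis, 150 mm long below the handle's underside, the last 18 mm tapered to 4 mm. About 0.16 kg.
- long_reamer_tip (a point): point of the long reamer, 163 mm below the handle's centre along its -z axis
- short_reamer: the shorter reamer, same handle (origin at the handle's centre), shaft only 90 mm long; hangs in the other fork and stays there
- caddy: fixed blue caddy on a base plate 170 x 150 x 10 mm, origin under the plate's centre. Three square tubes side by side along its y axis, 45 mm apart, leaning 0.40 rad towards its own -x axis. The outer two are taken by scribers sticking out 22 mm; the middle one is empty.
- pocket: the caddy's empty middle tube: origin at the centre of its mouth, 131 mm above the counter; z axis out of the mouth along the leaning tube, y axis along the row. Inside 16 x 16 mm square, walls 3 mm, tube 125 mm long. An adjustable stop inside, not visible, closes it somewhere between 73 and 118 mm below the mouth; its soft pad gives up to 6 mm.
- disc_stack: bystander: stack of cutting discs, 115 mm diameter, 32 mm high, origin under its centre
- paper_roll: bystander: standing roll of abrasive paper, 90 mm diameter, 100 mm high, origin under its centre
- carton: bystander: cardboard carton 60 x 90 x 45 mm, origin under its centre
Things that resemble listed ones, but are neither listed nor needed, are in the scene too. Leave any yellow look-alike of the long_reamer alone. Leave any brown look-alike of the caddy alone.

How it is judged:
By the outcome, as a careful person would: the job done as asked, in the order asked, and still so for the second after the job is handed in, with the robot touching nothing.
It also fails if it takes over 48 s, if anything falls off the work surface, if the arm or the gripper's body presses on something with over 40 N, if the wrist force passes 120 N, or if a joint passes its speed limit or range.

## Working session

There is one attempt and no reset: what is moved stays moved. The work goes in short steps, Python scripts to look and compute and a shell command to move; the robot and the scene stay as the last step left them, time stands still between calls to the robot, and variables do not carry over. Pictures are saved under pics/ and viewed, at most 10 in all, crops included, and the job is handed in when it is done.

```bash
ls && mkdir -p pics && python3 - <<'E'
from plant import manip, snapshot
import cv2, pickle
print(manip.get_state())
for n in ("side","top"):
    s=snapshot(n); pickle.dump(s,open(f"pics/{n}0.pkl","wb")); cv2.imwrite(f"pics/{n}0.png",s["img"][:,:,::-1])
    print(n,s["mtx"],s["k1"],s["rvec"],s["tvec"])
E
```

```text
pics
{'time': 0.0, 'qpos': array([61.35730656, 27.37559848,  1.28123789, 89.17878339, -0.65707191,
       63.55724416, -4.7599438 ]), 'dq': array([-0.05492442, -0.02459525, -0.00414154, -0.04513218,  0.1094487 ,
        0.00922442,  0.04287471]), 'effort': array([ 6.33341242e-04, -5.96463454e+01,  1.60805717e+00, -2.81207514e+01,
        1.23662793e-02,  9.29043337e-03, -2.15229426e-05]), 'tool_pos': array([ 0.25750687, -0.62333815,  0.24432496]), 'tcp_rot': array([-1.79896205e+02,  9.95671274e-03,  2.24512868e+01]), 'ft_force': array([ 0.11336941, -0.45884273, -0.05626801]), 'wrist_torque': array([ 0.0022961 , -0.02170606,  0.03426989]), 'finger_force': 0.0, 'gripper_width': 0.9998715403696393}
side [[520.27094589   0.         318.93530719]
 [  0.         520.27094589 204.79104896]
 [  0.           0.           1.        ]] -0.009365462284659306 [ 0.57968802 -2.74333319  1.04859755] [0.4514133  0.39623708 1.49546773]
top [[515.18891339   0.         321.61851148]
 [  0.         515.18891339 205.62240237]
 [  0.           0.           1.        ]] -0.07350697249316183 [ 2.14517779 -2.15836031  0.14622995] [-0.18778966  0.58375884  1.56738047]
```

View pics/side0.png

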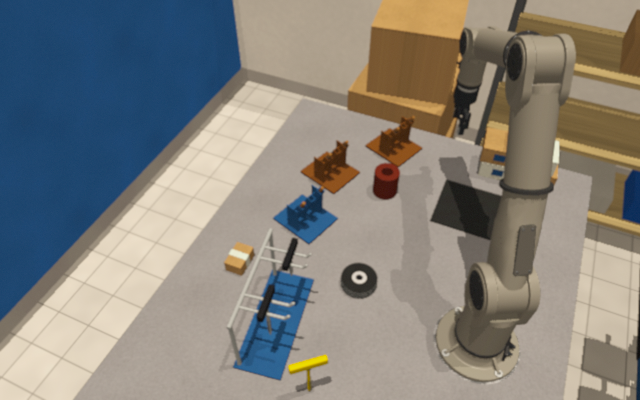

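View pics/top0.png

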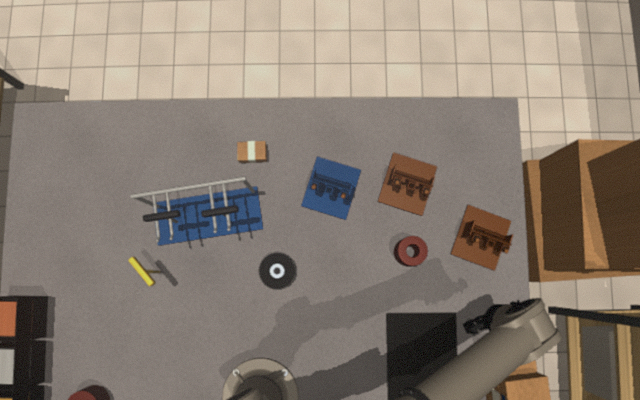

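```bash
cat > h.py <<'E'
import numpy as np, cv2, pickle
from scipy.spatial.transform import Rotation as Ro
def load(f): return pickle.load(open(f,"rb"))
def proj(s,P):
    P=np.atleast_2d(P).astype(float)
    d=np.array([s["k1"],0,0,0,0.])
    return cv2.projectPoints(P,np.array(s["rvec"]),np.array(s["tvec"]),s["mtx"],d)[0][:,0]
def ray(s,uv):
    d=np.array([s["k1"],0,0,0,0.])
    n=cv2.undistortPoints(np.array([[uv]],float),s["mtx"],d)[0,0]
    R=cv2.Rodrigues(np.array(s["rvec"]))[0]
    return -R.T@np.array(s["tvec"]).ravel(), R.T@np.array([n[0],n[1],1])
def atz(s,uv,z):
    o,d=ray(s,uv); return o+d*(z-o[2])/d[2]
def tri(sa,ua,sb,ub):
    o1,d1=ray(sa,ua);o2,d2=ray(sb,ub)
    t=np.linalg.lstsq(np.c_[d1,-d2],o2-o1,rcond=None)[0]
    p,q=o1+d1*t[0],o2+d2*t[1]
    return (p+q)/2,np.linalg.norm(p-q)
E
python3 - <<'E'
from h import *
a=load("pics/top0.pkl")["img"];b=load("pics/side0.pkl")["img"]
def crop(im,x,y,w,h,k): return cv2.resize(im[y:y+h,x:x+w,::-1],None,fx=k,fy=k,interpolation=cv2.INTER_CUBIC)
c1=crop(a,120,140,260,120,3)   # top: 780x360
cv2.imwrite("pics/ct.png",c1)
c2=crop(b,220,170,133,200,3)
c2a=crop(b,215,175,150,110,5)
cv2.imwrite("pics/cs1.png",crop(b,220,175,130,100,6)); cv2.imwrite("pics/cs2.png",crop(b,220,260,120,115,5))
E
```

```text
(no output)
```

View pics/ct.png

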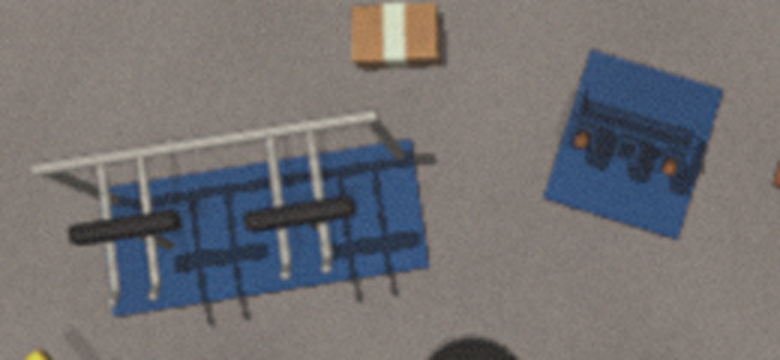

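View pics/cs1.png

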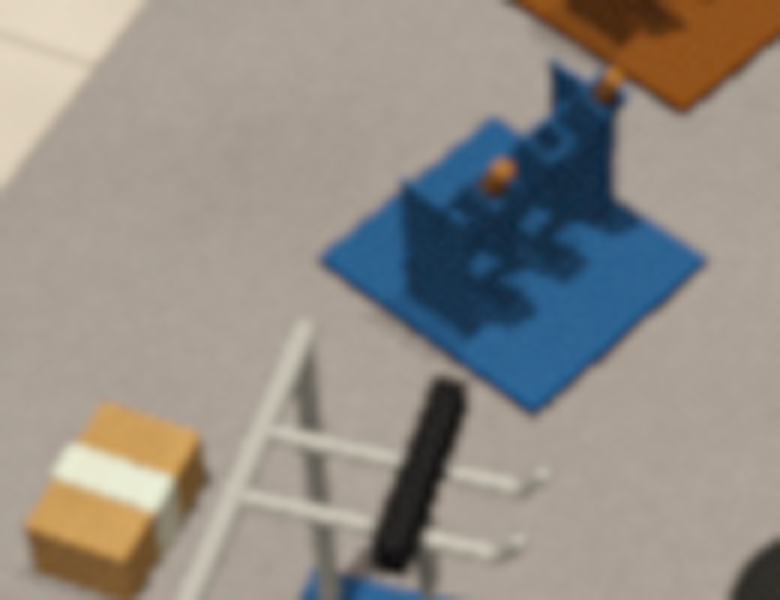

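View pics/cs2.png

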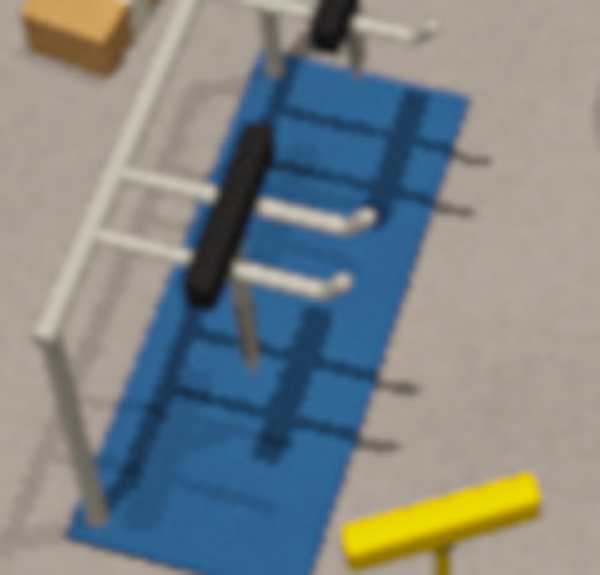

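```bash
python3 - <<'E'
from h import *
t=load("pics/top0.pkl");s=load("pics/side0.pkl")
T=lambda x,y:(120+x/3-.33,140+y/3-.33); S1=lambda x,y:(220+x/6-.42,175+y/6-.42); S2=lambda x,y:(220+x/5-.4,260+y/5-.4)
for n,a,b in (("L(+y)",T(124,228),S2(230,215)),("R(-y)",T(300,214),S1(421,470))):
    print(n,tri(t,a,s,b), atz(t,a,.237),atz(s,b,.237))
# handle ends
for n,a,b in (("La",T(72,234),S2(203,300)),("Lb",T(178,221),S2(258,130)),("Ra",T(248,220),S1(393,560)),("Rb",T(352,206),S1(448,385))):
    print(n,tri(t,a,s,b))
# predict tips, both lengths
for n,a,b in (("L",T(124,228),S2(230,215)),("R",T(300,214),S1(421,470))):
    p=tri(t,a,s,b)[0]
    for L in (.103,.163):
        q=p-[0,0,L]; print(n,L,"side",proj(s,q),"top",proj(t,q))
print("seen L tip side",S2(252,370),"R",S2(355,70))
# caddy plate
ct=[T(592,50),T(722,90),T(679,238),T(546,198)]
cs=[S1(494,118),S1(706,262),S1(534,412),S1(322,260)]
for a,b in ((ct,t),(cs,s)):
    for p in a: print(atz(b,p,.01))
print("mouth side",atz(s,S1(548,140),.131),"top", atz(t,T(628,148),.131), tri(s,S1(548,140),t,T(628,148)))
print("orange L", tri(s,S1(498,176),t,T(582,140)),"R",tri(s,S1(608,84),t,T(670,168)))
for n,a in(("forktips",[T(115,300),T(154,296),T(287,272),T(327,266)]),):
    for p in a: print(n,atz(t,p,.236))
print([tri(t,a,s,b) for a,b in ((T(154,296),S2(366,214)),(T(115,300),S2(344,282)),(T(287,272),S1(515,547)),(T(327,266),S1(540,478)))])
E
```

```text
L(+y) (array([0.53021259, 0.2488937 , 0.23994371]), np.float64(0.00013424051845101258)) [0.53062437 0.24984356 0.237     ] [0.53118354 0.24739325 0.237     ]
R(-y) (array([0.5417533 , 0.08670872, 0.24263793]), np.float64(0.00029115791435697843)) [0.54260751 0.0878742  0.237     ] [0.54365735 0.08302286 0.237     ]
La (array([0.52278899, 0.2966168 , 0.23865575]), np.float64(0.004892495896642822))
Lb (array([0.53790189, 0.19919495, 0.24206971]), np.float64(0.003556806562444912))
Ra (array([0.5348282 , 0.13426178, 0.23934485]), np.float64(0.004635412263559639))
Rb (array([0.54964182, 0.03935227, 0.24494906]), np.float64(0.0020703792587064324))
L 0.103 side [[268.54697835 322.95934626]] top [[171.7706299  219.74255249]]
L 0.163 side [[270.13197348 333.81091026]] top [[177.40306602 221.85987704]]
R 0.103 side [[291.21608298 274.48039506]] top [[226.56927857 215.43278442]]
R 0.163 side [[292.032519   286.04995681]] top [[230.16810212 217.72038526]]
seen L tip side (270.0, 333.6) R (290.6, 273.6)
[ 0.74689599 -0.17751336  0.01      ]
[ 0.70230535 -0.31638428  0.01      ]
[ 0.54337741 -0.268
[... 369 characters left out ...]
389355527713))
orange L (array([ 0.62538175, -0.16836986,  0.14380825]), np.float64(0.00042710857079217816)) R (array([ 0.59803582, -0.25374558,  0.14408933]), np.float64(0.0013940816135619729))
forktips [0.46479563 0.256222   0.236     ]
forktips [0.46832605 0.22035696 0.236     ]
forktips [0.48969608 0.098905   0.236     ]
forktips [0.49498896 0.06247516 0.236     ]
[(array([0.46825285, 0.21973303, 0.2382194 ]), np.float64(0.00018473077723767637)), (array([0.46395654, 0.25674099, 0.23335295]), np.float64(0.0021271052247079413)), (array([0.48964271, 0.0999697 , 0.23001823]), np.float64(0.0012027527177553286)), (array([0.49449769, 0.06278593, 0.23305652]), np.float64(0.0015735376329893533))]
```

The left (+y) reamer is the long one: its tip shows at side pixel (270, 334), and the prediction for a 163 mm tip is (270, 334). The other reamer's tip fits 103 mm. The caddy mouth is at about (0.617, -0.213, 0.131), leaning toward the robot, with caddy yaw about -17.6°. The handle yaw is about 8.8°. Next I move above the long reamer's handle.

```bash
python3 -m pendant '[[5,10,15,3],[15,35,35,7],[30,70,60,11],[45,105,80,15],[60,140,95,19],[78,178,105,23],[96,216,105,27],[114,254,105,31],[132,292,105,35],[150,330,105,40]]' 50 30 && python3 -m pendant '[[10,36,0,4],[20,72,0,8],[30,108,0,12],[40,144,0,16],[50,180,0,20],[60,216,0,24],[70,252,0,28],[80,288,0,32],[88,318,0,36],[92,340,0,36.3]]' && python3 -m pendant '[[6,35,0,0],[12,70,0,0],[18,105,0,0],[23,135,0,0],[27,165,0,0],[29,185,0,0],[30,196,0,0],[30.5,202,0,0],[30.5,203,0,0],[30.5,203,0,0]]' && python3 - <<'E'
from h import *
from plant import manip,snapshot
st=manip.get_state(); print(st["qpos"],st["tool_pos"],st["tcp_rot"])
a=[]
for n in("top","side"):
    s=snapshot(n);pickle.dump(s,open(f"pics/{n}1.pkl","wb"));a.append(s["img"])
u=cv2.resize(a[0][150:280,120:310,::-1],(760,520)[:2],interpolation=cv2.INTER_CUBIC)
cv2.imwrite("pics/m1.png",cv2.resize(a[1][200:350,200:400,::-1],None,fx=4,fy=4,interpolation=cv2.INTER_CUBIC))
E
```

```text
time: 0.93
tool_pos: [0.4048, -0.2985, 0.3503]
tcp_rot: [-180.0, 0.0, 62.6]
ft_force: [0.5, -0.1, 0.3]
gripper_width: 0.584
finger_force: 0.0
time: 1.77
tool_pos: [0.4967, 0.0429, 0.3502]
tcp_rot: [180.0, -0.1, 99.1]
ft_force: [1.0, 0.1, 0.3]
gripper_width: 0.584
finger_force: 0.0
time: 2.6
tool_pos: [0.5273, 0.2414, 0.3501]
tcp_rot: [-180.0, 0.0, 98.7]
ft_force: [-0.0, -0.3, 0.2]
gripper_width: 0.587
finger_force: 0.0
[  1.27027597  18.184166   -40.71249506  92.64301881  12.26897831
  73.78345467 -32.79404987] [0.527268   0.24141386 0.35005562] [-1.79971948e+02  4.88459394e-02  9.86885332e+01]
```

```bash
python3 -m pendant '[[0,0,-10,0],[0,0,-25,0],[0,0,-40,0],[0,0,-55,0],[0,0,-65,0],[0,0,-70,0],[0,0,-70,0],[0,0,-70,0],[0,0,-70,0],[0,0,-70,0]]' && python3 - <<'E'
from h import *
from plant import manip,snapshot
a={}
for n in("top","side"):
    s=snapshot(n);pickle.dump(s,open(f"pics/{n}1.pkl","wb"));a[n]=s["img"]
st=manip.get_state(); print(st["qpos"],st["tool_pos"],st["tcp_rot"])
t=cv2.resize(a["top"][165:255,120:240,::-1],None,fx=3.3,fy=3.3,interpolation=cv2.INTER_CUBIC)
s=cv2.resize(a["side"][225:350,210:330,::-1],None,fx=3.3,fy=3.3,interpolation=cv2.INTER_CUBIC)
H=max(t.shape[0],s.shape[0]); o=np.zeros((H,t.shape[1]+s.shape[1],3),np.uint8); o[:t.shape[0],:t.shape[1]]=t; o[:s.shape[0],t.shape[1]:]=s
cv2.imwrite("pics/m1.png",o)
E
```

```text
time: 3.53
tool_pos: [0.5275, 0.2428, 0.2812]
tcp_rot: [179.9, -0.0, 98.7]
ft_force: [-0.1, 0.2, -0.7]
gripper_width: 0.587
finger_force: 0.0
[  0.40717316  21.21944844 -40.05367117  97.98396448  14.77863865
  66.11428616 -35.00983344] [0.52741963 0.24275644 0.28099191] [ 1.79929571e+02 -1.68561803e-02  9.87493180e+01]
```

View pics/m1.png

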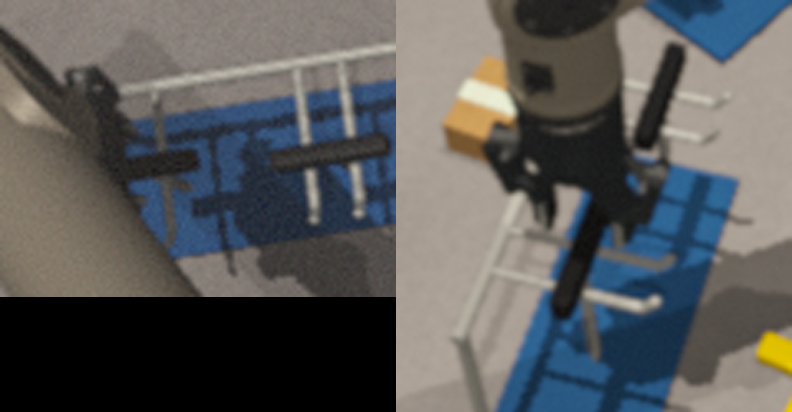

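```bash
python3 -m pendant '[[1,2,0,0],[3,6,-2,0],[3,6,-8,0],[3,6,-16,0],[3,6,-24,0],[3,6,-32,0],[3,6,-37,0],[3,6,-39,0],[3,6,-39,0],[3,6,-39,0]]'
```

```text
time: 4.47
tool_pos: [0.5302, 0.2486, 0.2413]
tcp_rot: [180.0, -0.0, 98.7]
ft_force: [-0.3, 0.3, 0.4]
gripper_width: 0.583
finger_force: 0.0
```

Next I close with a modest grip and then lift a little.

```bash
python3 -m pendant '[[0,0,0,0],[0,0,0,0],[0,0,0,0],[0,0,0,0],[0,0,0,0],[0,0,0,0],[0,0,0,0],[0,0,0,0],[0,0,0,0],[0,0,0,0]]' 0 30 && python3 -m pendant '[[0,0,2,0],[0,0,8,0],[0,0,16,0],[0,0,26,0],[0,0,38,0],[0,0,52,0],[0,0,68,0],[0,0,82,0],[0,0,91,0],[0,0,94,0]]'
```

```text
time: 5.3
tool_pos: [0.5307, 0.2487, 0.2419]
tcp_rot: [179.9, -0.0, 98.7]
ft_force: [1.0, 0.3, 5.5]
gripper_width: 0.204
finger_force: 34.2
time: 6.13
tool_pos: [0.5307, 0.2492, 0.3378]
tcp_rot: [179.8, -0.1, 98.8]
ft_force: [0.9, 0.3, -2.2]
gripper_width: 0.203
finger_force: 33.3
```

```bash
python3 -m pendant '[[-0.8,5,0,0],[-1.5,10,0,0],[-2.3,15,0,0],[-3.1,20,0,0],[-3.9,25,0,0],[-4.5,29,0,0],[-5,32,0,0],[-5,32,0,0],[-5,32,0,0],[-5,32,0,0]]' && python3 - <<'E'
from h import *
from plant import manip,snapshot
s=snapshot("side");pickle.dump(s,open("pics/side2.pkl","wb"))
print(manip.get_state()["wrist_torque"])
cv2.imwrite("pics/m2.png",cv2.resize(s["img"][200:350,210:340,::-1],None,fx=4,fy=4,interpolation=cv2.INTER_CUBIC))
E
```

```text
time: 6.97
tool_pos: [0.5248, 0.2807, 0.3352]
tcp_rot: [-180.0, -0.0, 98.8]
ft_force: [0.2, -1.7, -2.0]
gripper_width: 0.202
finger_force: 32.9
[-0.61986755 -0.00260501  0.0161822 ]
```

View pics/m2.png

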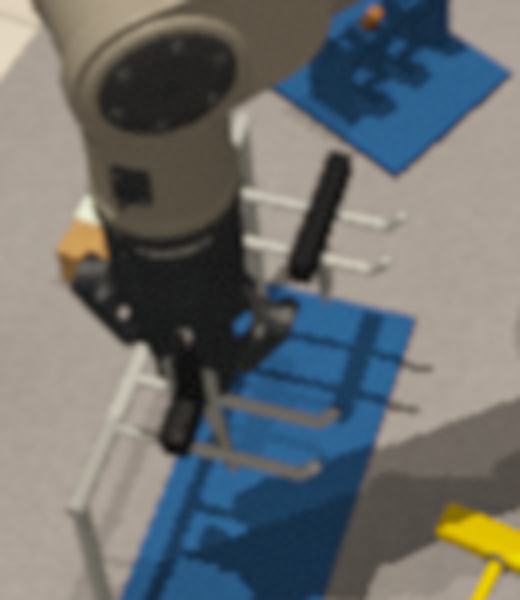

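The shaft is pivoting in the grip against the left wire with under 2 N: it runs from the handle at (210, 370) to its tip at (233, 467) in the crop. I'll continue to about 0.4 rad.

```bash
python3 -m pendant '[[-0.8,5,0,0],[-1.5,10,0,0],[-2.3,15,0,0],[-3.1,20,0,0],[-3.9,25,0,0],[-4.4,28,0,0],[-4.6,30,0,0],[-4.6,30,0,0],[-4.6,30,0,0],[-4.6,30,0,0]]' && python3 -m pendant '[[-2,10,23,0],[-3,20,48,0],[-3,22,75,0],[-3,22,100,0],[-3,22,118,0],[-3,22,122,0],[-3,22,122,0],[-3,22,122,0],[-3,22,122,0],[-3,22,122,0]]' && python3 - <<'E'
from h import *
from plant import manip,snapshot
im=[]
for n in("top","side"):
    s=snapshot(n);pickle.dump(s,open(f"pics/{n}3.pkl","wb"));im.append(s)
st=manip.get_state(); p=st["tool_pos"];print(p,st["tcp_rot"],st["wrist_torque"],st["qpos"])
c=np.deg2rad(98.8); x=np.array([np.cos(c),np.sin(c),0]); g=p+[0,0,.005]
o=[]
for s in im:
    for th,col in((.3,(255,0,0)),(.4,(0,255,0)),(.5,(0,0,255))):
        a=-np.sin(th)*x-[0,0,np.cos(th)]
        print(th,proj(s,[g+a*.022,g+a*.172]).round(1).tolist())
s=im[1]; q=proj(s,g)[0].astype(int); a,b=q[0]-60,q[1]-45
print("crop",a,b)
cv2.imwrite("pics/m3.png",cv2.resize(s["img"][b:b+120,a:a+130,::-1],None,fx=5,fy=5,interpolation=cv2.INTER_CUBIC))
E
```

```text
time: 7.85
tool_pos: [0.5204, 0.3111, 0.3356]
tcp_rot: [180.0, -0.1, 98.8]
ft_force: [0.1, -1.6, -1.5]
gripper_width: 0.202
finger_force: 32.6
time: 8.68
tool_pos: [0.5173, 0.3321, 0.4556]
tcp_rot: [-179.9, 0.1, 98.7]
ft_force: [0.2, -0.7, -1.4]
gripper_width: 0.201
finger_force: 32.6
[0.5174052  0.33226731 0.45618016] [-1.79911056e+02  3.35221155e-02  9.87449148e+01] [ 0.05938764 -0.0046076  -0.02539718] [ -8.33998242  19.73464502 -41.86526986  77.63054829  13.00432702
  87.56802437 -40.32564453]
0.3 [[102.9, 211.0], [141.9, 215.2]]
0.4 [[103.6, 210.9], [147.2, 213.9]]
0.5 [[104.3, 210.7], [152.0, 212.7]]
0.3 [[246.4, 283.8], [259.1, 301.8]]
0.4 [[246.7, 282.8], [261.2, 294.9]]
0.5 [[247.0, 281.8], [263.0, 287.9]]
crop 184 235
```

View pics/m3.png

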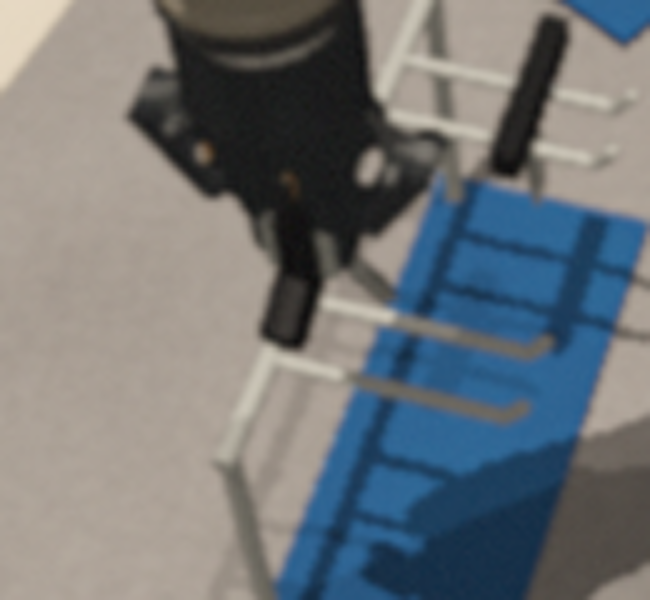

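The tip is at side pixel (262, 294), against a prediction of (261, 295) for a 0.40 rad tilt. The reamer is clear of the hook at about the right lean, so I carry it to above the mouth with a 63.6° spin.

```bash
python3 -m pendant '[[0,-8,0,2],[1,-24,0,5],[2,-46,0,8],[4,-72,0,11],[6,-100,0,15],[8,-130,0,19],[10,-160,0,23],[12,-190,0,27],[14,-220,0,31],[16,-250,0,35]]' && python3 -m pendant '[[2,-30,0,4],[4,-60,0,8],[6,-90,0,12],[8,-120,0,16],[9,-150,0,20],[10,-180,0,23],[11,-210,0,26],[12,-238,0,28],[12,-258,0,28.6],[12,-268,0,28.6]]' && python3 -m pendant '[[0,-4,0,0],[0,-5,0,0],[0,-5,-10,0],[0,-5,-30,0],[0,-5,-55,0],[0,-5,-80,0],[0,-5,-100,0],[0,-5,-110,0],[0,-5,-115,0],[0,-5,-115,0]]'
```

```text
time: 9.62
tool_pos: [0.5332, 0.081, 0.457]
tcp_rot: [-180.0, -0.0, 133.9]
ft_force: [-0.1, -0.0, -1.8]
gripper_width: 0.208
finger_force: 32.6
time: 10.45
tool_pos: [0.5449, -0.1894, 0.4563]
tcp_rot: [-179.9, -0.1, 162.1]
ft_force: [-0.3, -0.4, -1.7]
gripper_width: 0.197
finger_force: 32.6
time: 11.28
tool_pos: [0.5454, -0.1893, 0.3416]
tcp_rot: [180.0, -0.1, 162.4]
ft_force: [-0.7, -0.7, -1.9]
gripper_width: 0.204
finger_force: 32.5
```

```bash
cat > look.py <<'E'
import sys
from h import *
from plant import manip,snapshot
k=sys.argv[1]; w=[]
st=manip.get_state();p=st["tool_pos"]
c=np.deg2rad(st["tcp_rot"][2]); x=np.array([np.cos(c),np.sin(c),0]); g=p+[0,0,.005]
for n in("side","top"):
    s=snapshot(n);pickle.dump(s,open(f"pics/{n}{k}.pkl","wb"))
    q=proj(s,[.6,-.2,.16])[0].astype(int);a,b=q[0]-35,q[1]-42
    w.append(cv2.resize(s["img"][b:b+85,a:a+65,::-1],None,fx=6,fy=6,interpolation=cv2.INTER_CUBIC)); print(n,"crop",a,b)
    print("mouth pred",proj(s,[.617,-.213,.131]))
    for th in(.3,.4,.5): print(th,proj(s,[g-.172*(np.sin(th)*x+[0,0,np.cos(th)])]))
cv2.imwrite(f"pics/m{k}.png",np.hstack(w)); print(p,st["tcp_rot"])
E
python3 look.py 4
```

```text
side crop 278 154
mouth pred [[310.74827258 197.97859445]]
0.3 [[316.1366339  190.94727934]]
0.4 [[312.3173687  187.21493651]]
0.5 [[308.65971912 183.24694447]]
top crop 289 152
mouth pred [[328.88308133 189.85864171]]
0.3 [[326.28595879 194.93294   ]]
0.4 [[327.98093354 189.2443831 ]]
0.5 [[329.62364641 183.65087271]]
[ 0.54536802 -0.18934873  0.34162813] [ 1.79982835e+02 -7.09774336e-02  1.62435143e+02]
```

View pics/m4.png

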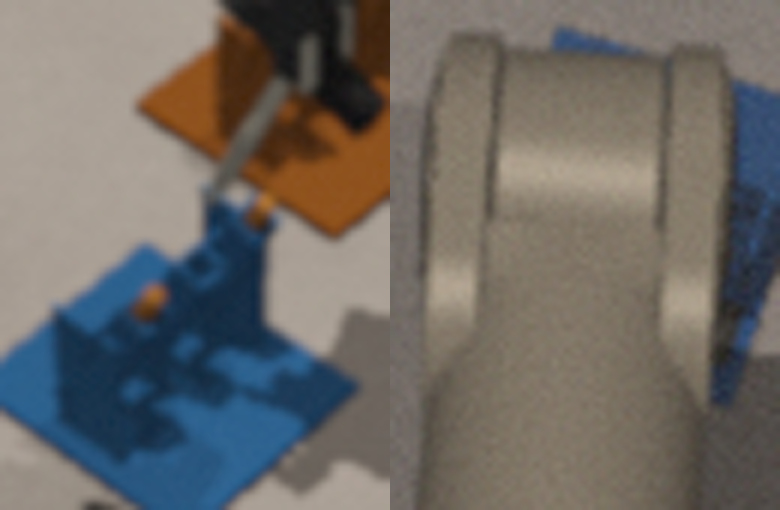

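The top view is blocked by the arm. In the side view the tip is at (313.1, 186.1) and the mouth at (311.6, 197.8). Both sit within about 1 px of prediction, so the alignment holds. I lower onto the tube axis and then to just short of the mouth.

```bash
python3 -m pendant '[[0,0,-5,0],[0,-0.5,-12,0],[0.4,-1,-20,0],[0.4,-1,-28,0],[0.4,-1,-34,0],[0.4,-1,-38,0],[0.4,-1,-38.8,0],[1.9,-1.5,-42.5,0],[3.4,-1.9,-46.2,0],[4.1,-2.2,-48,0]]' && python3 - <<'E'
from h import *
from plant import manip,snapshot
s=snapshot("side");pickle.dump(s,open("pics/side5.pkl","wb"))
st=manip.get_state();p=st["tool_pos"];print(p)
a=load("pics/side0.pkl")["img"].astype(int); b=s["img"].astype(int)
d=np.abs(a-b).sum(2)
for r in range(180,202): print(r,d[r,303:325].tolist())
c=np.deg2rad(162.4);x=np.array([np.cos(c),np.sin(c),0]);g=p+[0,0,.005]
for th in(.38,.4,.42,.45): 
    ax=np.sin(th)*x+[0,0,np.cos(th)]; print(th,proj(s,[g-.172*ax,g-.154*ax,g-.13*ax]).round(1).tolist())
E
```

```text
time: 12.22
tool_pos: [0.5499, -0.1927, 0.2939]
tcp_rot: [180.0, -0.0, 162.3]
ft_force: [-1.4, -0.5, -2.0]
gripper_width: 0.201
finger_force: 32.5
[ 0.54973525 -0.19275173  0.29365715]
180 [1, 1, 1, 1, 0, 3, 2, 2, 3, 2, 1, 3, 0, 9, 2, 5, 25, 67, 110, 137, 120, 73]
181 [1, 3, 2, 1, 3, 2, 2, 0, 0, 1, 2, 2, 1, 2, 4, 17, 51, 88, 105, 110, 84, 19]
182 [2, 3, 0, 1, 1, 3, 3, 3, 1, 2, 2, 3, 2, 2, 13, 40, 86, 108, 104, 83, 37, 1]
183 [2, 1, 3, 1, 1, 1, 2, 2, 2, 2, 1, 5, 0, 1, 6, 58, 102, 113, 94, 52, 13, 1]
184 [3, 1, 2, 2, 2, 2, 3, 3, 1, 1, 0, 1, 2, 10, 31, 12, 64, 78, 61, 28, 5, 4]
185 [3, 2, 1, 2, 1, 3, 3, 1, 3, 1, 1, 3, 8, 39, 82, 94, 52, 10, 16, 6, 4, 2]
186 [2, 2, 1, 0, 1, 0, 0, 0, 3, 0, 2, 9, 30, 91, 159, 167, 130, 59, 18, 2, 3, 8]
187 [0, 0, 1, 3, 0, 1, 1, 1, 4, 10, 6, 2, 25, 101, 179, 184, 131, 59, 17, 2, 4, 4]
188 [1, 2, 0, 4, 1, 1, 2, 2, 4, 6, 10, 46, 64, 53, 102, 121, 79, 33, 11, 2, 0, 1]
189 [2, 0, 2, 2, 4, 3, 3, 1, 1, 4, 33, 87, 96, 89, 68, 60, 34, 8, 1, 1, 1, 6]
190 [1, 1, 1, 1, 1, 3, 2, 3, 3, 7, 66, 106, 99, 96, 63, 29, 7, 4, 1, 2, 5, 1]
191 [2, 1, 5, 0, 2, 2, 2, 2, 3, 21, 73,
[... 325 characters left out ...]
1, 1, 6, 4, 1, 2, 0]
196 [0, 5, 4, 1, 2, 2, 3, 6, 46, 61, 49, 25, 14, 0, 2, 3, 9, 9, 0, 2, 2, 2]
197 [1, 1, 1, 2, 3, 3, 6, 4, 18, 28, 15, 7, 13, 9, 4, 3, 2, 1, 3, 2, 2, 2]
198 [3, 3, 5, 1, 2, 2, 6, 6, 3, 10, 23, 33, 28, 10, 5, 4, 5, 8, 2, 3, 1, 2]
199 [3, 3, 4, 5, 6, 3, 5, 3, 10, 17, 50, 55, 32, 13, 10, 1, 10, 2, 2, 3, 5, 2]
200 [10, 5, 5, 2, 5, 3, 3, 11, 20, 25, 51, 44, 19, 5, 10, 9, 2, 9, 0, 1, 3, 3]
201 [23, 22, 14, 14, 3, 3, 8, 13, 20, 25, 25, 15, 3, 2, 2, 2, 6, 2, 5, 1, 0, 1]
0.38 [[312.4, 197.1], [313.9, 194.6], [315.9, 191.2]]
0.4 [[311.7, 196.4], [313.2, 193.9], [315.4, 190.6]]
0.42 [[310.9, 195.6], [312.6, 193.2], [314.8, 190.0]]
0.45 [[309.9, 194.4], [311.6, 192.2], [314.0, 189.1]]
```

```bash
python3 -m pendant '[[0.7,-0.2,-1.8,0],[1.5,-0.5,-3.7,0],[2.2,-0.7,-5.5,0],[3,-0.9,-7.4,0],[3.7,-1.2,-9.2,0],[4.5,-1.4,-11.1,0],[5.2,-1.6,-12.9,0],[5.9,-1.9,-14.7,0],[6.7,-2.1,-16.6,0],[6.7,-2.1,-16.6,0]]'; python3 -c "
from plant import manip;s=manip.get_state();print(s['tool_pos'],s['ft_force'],s['wrist_torque'])"
```

```text
time: 13.1
tool_pos: [0.5563, -0.1948, 0.2772]
tcp_rot: [180.0, -0.0, 162.3]
ft_force: [0.2, 0.0, -2.1]
gripper_width: 0.204
finger_force: 32.5
[ 0.5562774  -0.19479333  0.27722973] [ 0.18012092  0.0284736  -2.10839621] [-0.02901718  0.01108515  0.01099034]
```

```bash
python3 -m pendant '[[0.9,-0.3,-2.3,0],[1.9,-0.6,-4.6,0],[2.8,-0.9,-6.9,0],[3.7,-1.2,-9.2,0],[4.6,-1.5,-11.5,0],[5.6,-1.8,-13.8,0],[6.5,-2.1,-16.1,0],[7.4,-2.4,-18.4,0],[7.4,-2.4,-18.4,0],[7.4,-2.4,-18.4,0]]'; python3 - <<'E'
from h import *
from plant import manip,snapshot
s=snapshot("side");pickle.dump(s,open("pics/side6.pkl","wb"))
st=manip.get_state();p=st["tool_pos"];print(p,st['ft_force'],st['wrist_torque'])
a=load("pics/side0.pkl")["img"].astype(int); b=s["img"].astype(int)
d=np.abs(a-b).sum(2)
for r in range(182,212): print(r,d[r,301:325].tolist())
E
```

```text
time: 13.93
tool_pos: [0.5637, -0.1972, 0.2591]
tcp_rot: [180.0, -0.0, 162.3]
ft_force: [-1.0, -0.5, -1.7]
gripper_width: 0.204
finger_force: 32.5
[ 0.56376073 -0.19711235  0.25930596] [-0.77589432 -0.35103048 -1.72630968] [ 0.05944669  0.06258069 -0.00415275]
182 [3, 0, 2, 5, 2, 1, 0, 3, 3, 0, 1, 0, 3, 2, 4, 6, 6, 49, 97, 129, 134, 105, 93, 104]
183 [3, 2, 2, 1, 1, 0, 2, 1, 0, 2, 0, 2, 0, 1, 1, 4, 2, 30, 72, 93, 114, 111, 94, 105]
184 [2, 1, 3, 3, 3, 1, 1, 1, 2, 2, 1, 3, 0, 1, 2, 7, 27, 16, 42, 70, 61, 77, 86, 98]
185 [1, 2, 3, 0, 0, 2, 0, 3, 1, 1, 2, 3, 2, 5, 3, 28, 73, 95, 57, 17, 31, 34, 52, 76]
186 [2, 1, 1, 0, 1, 3, 1, 0, 0, 1, 2, 3, 2, 1, 10, 56, 127, 147, 103, 34, 17, 35, 39, 41]
187 [3, 2, 2, 2, 1, 1, 0, 3, 1, 1, 4, 8, 1, 9, 10, 59, 136, 152, 93, 45, 50, 78, 67, 35]
188 [2, 3, 2, 1, 2, 4, 2, 0, 5, 2, 5, 1, 12, 53, 82, 51, 67, 99, 59, 24, 66, 82, 58, 17]
189 [1, 0, 1, 1, 2, 0, 4, 2, 3, 0, 1, 4, 35, 113, 145, 103, 78, 55, 29, 10, 24, 47, 30, 16]
190 [0, 1, 0, 1, 0, 1, 1, 1, 1, 2, 2, 4, 60, 136, 144, 111, 73, 28, 7, 2, 4, 15, 26, 24]
191 [1, 3, 1, 1, 3, 2, 4, 2, 2, 1, 3, 10, 69
[... 1001 characters left out ...]
 10, 5, 2, 3, 5, 6, 6, 4, 5, 5, 1, 13, 6, 7, 5, 1, 0, 0, 1]
204 [14, 10, 24, 29, 23, 13, 3, 8, 2, 4, 5, 5, 5, 4, 3, 2, 12, 0, 6, 7, 4, 2, 2, 1]
205 [7, 3, 12, 23, 19, 11, 6, 6, 3, 2, 8, 1, 8, 3, 2, 7, 2, 3, 2, 9, 2, 2, 0, 1]
206 [11, 3, 6, 16, 16, 9, 11, 1, 4, 4, 9, 2, 1, 4, 2, 3, 2, 6, 4, 8, 2, 2, 4, 2]
207 [4, 2, 6, 18, 8, 15, 12, 3, 1, 1, 7, 4, 6, 5, 4, 3, 1, 4, 8, 2, 2, 0, 3, 1]
208 [3, 5, 5, 15, 3, 2, 1, 2, 4, 4, 1, 4, 1, 1, 2, 9, 2, 2, 2, 2, 7, 6, 1, 1]
209 [6, 13, 14, 6, 1, 4, 4, 5, 2, 6, 2, 1, 4, 9, 1, 4, 1, 8, 5, 10, 3, 6, 3, 3]
210 [7, 13, 3, 1, 3, 4, 5, 1, 2, 2, 2, 4, 3, 3, 4, 3, 11, 10, 3, 7, 7, 4, 3, 3]
211 [7, 3, 8, 3, 2, 3, 3, 7, 2, 1, 1, 2, 1, 8, 5, 1, 4, 3, 2, 3, 4, 1, 6, 4]
```

The shaft disappears at the mouth, at about (310, 199), so it is inside the tube, roughly 28 mm deep with no load. I continue along the axis to about 58 mm. The stop can start at 73 mm.

```bash
python3 -m pendant '[[1.1,-0.4,-2.8,0],[2.2,-0.7,-5.5,0],[3.3,-1.1,-8.3,0],[4.5,-1.4,-11.1,0],[5.6,-1.8,-13.8,0],[6.7,-2.1,-16.6,0],[7.8,-2.5,-19.3,0],[8.9,-2.8,-22.1,0],[10,-3.2,-24.9,0],[11.1,-3.5,-27.6,0]]'; python3 -c "
from plant import manip;s=manip.get_state();print(s['tool_pos'],s['ft_force'],s['wrist_torque'])"
```

```text
time: 14.82
tool_pos: [0.5749, -0.2007, 0.2314]
tcp_rot: [180.0, -0.0, 162.3]
ft_force: [0.3, 0.3, -2.3]
gripper_width: 0.199
finger_force: 32.6
[ 0.57491054 -0.20071255  0.23137087] [ 0.30160972  0.33465209 -2.31637894] [ 0.04234104 -0.01342769 -0.03023239]
```

```bash
python3 -m pendant '[[0.3,-0.1,-0.7,0],[0.6,-0.2,-1.5,0],[0.9,-0.3,-2.2,0],[1.2,-0.4,-2.9,0],[1.5,-0.5,-3.7,0],[1.8,-0.6,-4.4,0],[2.1,-0.7,-5.2,0],[2.4,-0.8,-5.9,0],[2.7,-0.9,-6.6,0],[3,-0.9,-7.4,0]]'; python3 -m pendant '[[0.2,0,-0.5,0],[0.4,-0.1,-0.9,0],[0.6,-0.2,-1.4,0],[0.7,-0.2,-1.8,0],[0.9,-0.3,-2.3,0],[1.1,-0.4,-2.8,0],[1.3,-0.4,-3.2,0],[1.5,-0.5,-3.7,0],[1.7,-0.5,-4.1,0],[1.9,-0.6,-4.6,0]]'; python3 -c "
from plant import manip;s=manip.get_state();print(s['tool_pos'],s['ft_force'],s['wrist_torque'])"
```

```text
time: 15.65
tool_pos: [0.5779, -0.2016, 0.2243]
tcp_rot: [180.0, 0.0, 162.3]
ft_force: [0.1, -0.8, -2.2]
gripper_width: 0.207
finger_force: 32.5
time: 16.48
tool_pos: [0.5798, -0.2022, 0.2197]
tcp_rot: [180.0, 0.0, 162.3]
ft_force: [-0.9, 0.1, -2.1]
gripper_width: 0.202
finger_force: 32.5
[ 0.57977217 -0.20215009  0.21968183] [-0.85986429  0.07554159 -2.13197702] [0.04317557 0.04565401 0.02576535]
```

Depth is about 71 mm with no contact yet. I advance in 5 mm calls, checking the force after each.

```bash
python3 -m pendant '[[0.2,0,-0.5,0],[0.4,-0.1,-0.9,0],[0.6,-0.2,-1.4,0],[0.7,-0.2,-1.8,0],[0.9,-0.3,-2.3,0],[1.1,-0.4,-2.8,0],[1.3,-0.4,-3.2,0],[1.5,-0.5,-3.7,0],[1.7,-0.5,-4.1,0],[1.9,-0.6,-4.6,0]]'
```

```text
time: 17.32
tool_pos: [0.5817, -0.2028, 0.2151]
tcp_rot: [180.0, 0.0, 162.4]
ft_force: [-0.6, 0.7, -1.7]
gripper_width: 0.202
finger_force: 32.5
```

```bash
python3 -m pendant '[[0.2,0,-0.5,0],[0.4,-0.1,-0.9,0],[0.6,-0.2,-1.4,0],[0.7,-0.2,-1.8,0],[0.9,-0.3,-2.3,0],[1.1,-0.4,-2.8,0],[1.3,-0.4,-3.2,0],[1.5,-0.5,-3.7,0],[1.7,-0.5,-4.1,0],[1.9,-0.6,-4.6,0]]'
```

```text
time: 18.15
tool_pos: [0.5836, -0.2034, 0.2105]
tcp_rot: [180.0, 0.0, 162.3]
ft_force: [-0.1, -0.7, -2.5]
gripper_width: 0.203
finger_force: 32.5
```

```bash
python3 -m pendant '[[0.2,0,-0.5,0],[0.4,-0.1,-0.9,0],[0.6,-0.2,-1.4,0],[0.7,-0.2,-1.8,0],[0.9,-0.3,-2.3,0],[1.1,-0.4,-2.8,0],[1.3,-0.4,-3.2,0],[1.5,-0.5,-3.7,0],[1.7,-0.5,-4.1,0],[1.9,-0.6,-4.6,0]]'
```

```text
time: 18.98
tool_pos: [0.5855, -0.2039, 0.2059]
tcp_rot: [180.0, 0.0, 162.3]
ft_force: [0.3, 0.7, -2.2]
gripper_width: 0.205
finger_force: 32.5
```

```bash
python3 -m pendant '[[0.2,0,-0.5,0],[0.4,-0.1,-0.9,0],[0.6,-0.2,-1.4,0],[0.7,-0.2,-1.8,0],[0.9,-0.3,-2.3,0],[1.1,-0.4,-2.8,0],[1.3,-0.4,-3.2,0],[1.5,-0.5,-3.7,0],[1.7,-0.5,-4.1,0],[1.9,-0.6,-4.6,0]]'
```

```text
time: 19.82
tool_pos: [0.5874, -0.2046, 0.2013]
tcp_rot: [180.0, 0.0, 162.3]
ft_force: [0.1, 0.2, -1.5]
gripper_width: 0.201
finger_force: 32.5
```

```bash
python3 -m pendant '[[0.2,0,-0.5,0],[0.4,-0.1,-0.9,0],[0.6,-0.2,-1.4,0],[0.7,-0.2,-1.8,0],[0.9,-0.3,-2.3,0],[1.1,-0.4,-2.8,0],[1.3,-0.4,-3.2,0],[1.5,-0.5,-3.7,0],[1.7,-0.5,-4.1,0],[1.9,-0.6,-4.6,0]]'
```

```text
time: 20.65
tool_pos: [0.5893, -0.2051, 0.1967]
tcp_rot: [180.0, 0.0, 162.4]
ft_force: [-0.5, -0.2, -1.6]
gripper_width: 0.202
finger_force: 32.5
```

```bash
python3 -m pendant '[[0.2,0,-0.5,0],[0.4,-0.1,-0.9,0],[0.6,-0.2,-1.4,0],[0.7,-0.2,-1.8,0],[0.9,-0.3,-2.3,0],[1.1,-0.4,-2.8,0],[1.3,-0.4,-3.2,0],[1.5,-0.5,-3.7,0],[1.7,-0.5,-4.1,0],[1.9,-0.6,-4.6,0]]'
```

```text
time: 21.48
tool_pos: [0.5911, -0.2057, 0.1926]
tcp_rot: [-180.0, 0.0, 162.3]
ft_force: [-4.0, 1.3, 4.7]
gripper_width: 0.2
finger_force: 33.6
```

Contact: the axial force rose by about 8 N at roughly 100 mm depth, along the tube axis. I ease back slightly so the pad only just carries the reamer.

```bash
python3 -m pendant '[[-0.1,0,0.2,0],[-0.2,0.1,0.5,0],[-0.2,0.1,0.6,0],[-0.2,0.1,0.6,0],[-0.2,0.1,0.6,0],[-0.2,0.1,0.6,0],[-0.2,0.1,0.6,0],[-0.2,0.1,0.6,0],[-0.2,0.1,0.6,0],[-0.2,0.1,0.6,0]]'
```

```text
time: 22.32
tool_pos: [0.5909, -0.2057, 0.1927]
tcp_rot: [180.0, -0.0, 162.3]
ft_force: [-2.4, 0.8, 4.9]
gripper_width: 0.2
finger_force: 33.5
```

```bash
python3 -m pendant '[[-0.1,0,0.3,0],[-0.2,0.1,0.6,0],[-0.4,0.1,0.9,0],[-0.5,0.2,1.2,0],[-0.5,0.2,1.3,0],[-0.5,0.2,1.3,0],[-0.5,0.2,1.3,0],[-0.5,0.2,1.3,0],[-0.5,0.2,1.3,0],[-0.5,0.2,1.3,0]]'
```

```text
time: 23.15
tool_pos: [0.5904, -0.2055, 0.1939]
tcp_rot: [-180.0, -0.0, 162.4]
ft_force: [-1.8, 0.4, 1.3]
gripper_width: 0.206
finger_force: 33.0
```

```bash
python3 -m pendant '[[-0.1,0,0.2,0],[-0.2,0,0.5,0],[-0.2,0,0.5,0],[-0.2,0,0.5,0],[-0.2,0,0.5,0],[-0.2,0,0.5,0],[-0.2,0,0.5,0],[-0.2,0,0.5,0],[-0.2,0,0.5,0],[-0.2,0,0.5,0]]'
```

```text
time: 23.98
tool_pos: [0.5902, -0.2055, 0.1945]
tcp_rot: [-180.0, -0.0, 162.3]
ft_force: [-1.7, -0.5, -1.2]
gripper_width: 0.205
finger_force: 32.7
```

```bash
python3 -m pendant '[[0.1,0,-0.3,0],[0.1,0,-0.3,0],[0.1,0,-0.3,0],[0.1,0,-0.3,0],[0.1,0,-0.3,0],[0.1,0,-0.3,0],[0.1,0,-0.3,0],[0.1,0,-0.3,0],[0.1,0,-0.3,0],[0.1,0,-0.3,0]]' && python3 -c "
from plant import manip;s=manip.get_state();print(s['tool_pos'],s['ft_force'],s['wrist_torque'])" && python3 -m pendant '[[0,0,0,0],[0,0,0,0],[0,0,0,0],[0,0,0,0],[0,0,0,0],[0,0,0,0],[0,0,0,0],[0,0,0,0],[0,0,0,0],[0,0,0,0]]' 36
```

```text
time: 24.82
tool_pos: [0.5903, -0.2054, 0.1942]
tcp_rot: [180.0, 0.0, 162.3]
ft_force: [-0.7, 0.1, 0.8]
gripper_width: 0.206
finger_force: 32.8
[ 0.59034243 -0.20544792  0.19423906] [-0.73795293  0.14949093  0.81674707] [0.09427427 0.30368779 0.00494303]
time: 25.65
tool_pos: [0.5903, -0.2055, 0.1942]
tcp_rot: [180.0, 0.0, 162.3]
ft_force: [-0.1, 0.4, -0.2]
gripper_width: 0.423
finger_force: 0.0
```

Released, with no load left on the tool. I lift straight up slowly, then retreat toward the robot.

```bash
python3 -m pendant '[[0,0,2,0],[0,0,6,0],[0,0,12,0],[0,0,19,0],[0,0,27,0],[0,0,36,0],[0,0,46,0],[0,0,58,0],[0,0,72,0],[0,0,88,0]]' && python3 -m pendant '[[0,0,25,0],[0,0,55,0],[0,0,80,0],[-20,-10,95,0],[-50,-30,100,0],[-75,-60,100,0],[-90,-90,100,0],[-100,-120,100,0],[-105,-135,100,0],[-105,-140,100,0]]' && python3 - <<'E'
from h import *
from plant import manip,snapshot
w=[]
for n in("side","top"):
    s=snapshot(n);pickle.dump(s,open(f"pics/{n}9.pkl","wb"))
    q=proj(s,[.6,-.1,.16])[0].astype(int);a,b=q[0]-48,q[1]-65
    w.append(cv2.resize(s["img"][b:b+145,a:a+100,::-1],None,fx=4,fy=4,interpolation=cv2.INTER_CUBIC)); print(n,a,b)
cv2.imwrite("pics/m9.png",np.hstack(w)); print(manip.get_state()["ft_force"])
E
```

```text
time: 26.48
tool_pos: [0.5901, -0.2054, 0.2834]
tcp_rot: [180.0, -0.0, 162.4]
ft_force: [-0.2, -0.4, 0.6]
gripper_width: 0.42
finger_force: 0.0
time: 27.32
tool_pos: [0.4831, -0.3495, 0.383]
tcp_rot: [-179.9, 0.0, 162.0]
ft_force: [0.8, -1.2, -0.4]
gripper_width: 0.421
finger_force: 0.0
side 252 152
top 242 129
[-0.00202915  0.85704062  0.01792275]
```

View pics/m9.png

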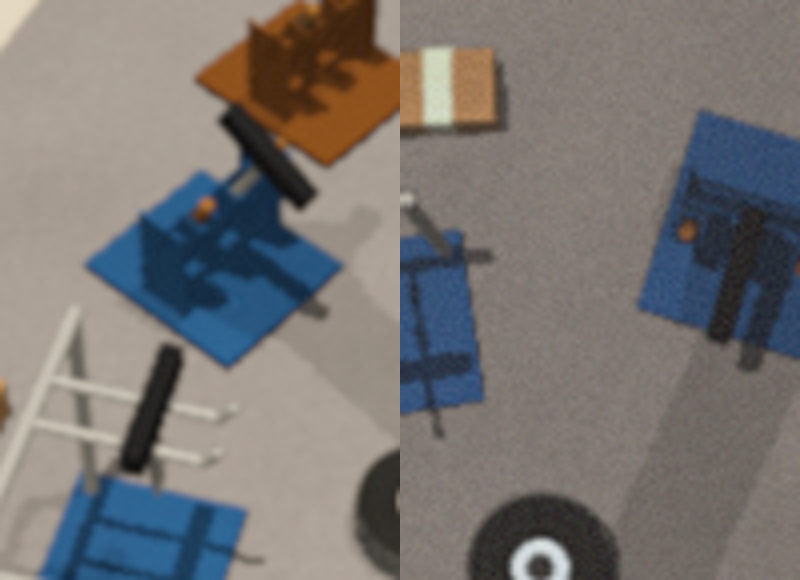

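The long reamer stands in the middle tube at the tube's lean: its handle is at about side crop (268, 158), and the shaft enters the mouth at about (240, 180). The short reamer still hangs in its fork, and the gripper is clear, so I hand the job in.

```bash
python3 -c "
from plant import manip;print(manip.job_done())"
```

```text
the job is handed in; nothing more can be done
None
```

The long reamer stands tip-down in the caddy's middle tube, released only after it rested on the pad; the short reamer still hangs in its fork, the other stock was not touched, and the job was handed in at about 27.4 s (its verdict was not shown).

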